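Slide a circuit-board carrier under the inspection camera and latch it

TASK

Slide the board carrier flat along the bench, without lifting or tipping it, under the inspection camera until it sits squarely and fully home against both stop bars; press it against them gently. Then swing the latch arm fully shut behind the carrier's lug-side edge. Do not bump the camera head, and leave the bottle, parts tray and screwdriver where they are.

Things in the scene. Friction and masses are not known exactly. Their poses are not given: they have to be found in the camera images.
- carrier: loose aluminium board carrier lying on the bench (about 0.2 to 0.4 kg): flat plate 120 (x) x 100 (y) x 8 mm thick with a green-black circuit board on top (chips up to 12 mm above the bench) and an upright grip lug on its -x edge. Origin: centre of the plate's underside; x along the 120 mm length, away from the lug; z up.
- lug (a point): centre of the top of the carrier's grip lug, an upright aluminium block 20 (x) x 12 (y) mm, standing from the plate (8 mm) up to 42 mm above the bench, centred 52 mm to -x of the carrier's origin; x, y, z as the carrier's. Gripped across its 12 mm.
- station: fixed inspection station. Origin, on the bench: where the carrier's origin lies when fully home, same axes; x points roughly to the robot's right. Back stop bar: face at x = +60 mm, y -50 to +50. Side stop bar: inner face at y = +50 mm, x -45 to +60. Both 12 mm thick, 14 mm high; -x and -y sides open. Camera post, 20 mm thick, 262 mm high, at x = +60, y = +150 on a 70 x 60 x 12 mm foot.
- camera_head: fixed camera head above the home place, origin and axes as the station: white ring light 100 mm wide on the z axis, underside 85 mm above the bench, 20 mm thick; above it a 56 mm barrel to 222 mm, a boom 185 mm up runs to the post. An upright gripper at the lug of a carrier at home would hit it; a tool leaning back to -x by 35 to 50 degrees clears it.
- latch (a joint): angle (rad) of the flat steel latch arm on an upright pivot at station x = -67.5, y = +62 mm. 1.2: shut (end stop), arm along station -y, 1.5 mm behind the lug-side edge of a carrier at home. 0: fully open, 1.2 rad clockwise (from above) of that, pointing mostly to -x. Light friction holds it. Arm 12 mm wide, 3 to 15 mm above the bench, 50 mm long from the pivot.
- latch_pin (a point): top of the upright steel pin at the latch arm's outer end: 10 mm in diameter, 15 to 30 mm above the bench, 42 mm from the pivot; x points from the pivot out along the arm. Pushed sideways to swing the arm (counter-clockwise from above shuts it).
- flux_bottle: bystander: small upright blue plastic bottle 40 mm in diameter, 85 mm high; origin at the centre of its underside.
- parts_tray: bystander: low black compartment tray 90 x 60 x 22 mm; origin at the centre of its underside.
- screwdriver: bystander: screwdriver 150 mm long lying on the bench; origin near its middle, x along it.
Things that resemble listed ones, but are neither listed nor needed, are in the scene too. Of the things that look like the carrier, the largest one is meant.

How it is judged:
By the outcome, as a careful person would: the job done as asked, in the order asked, and still so for the second after the job is handed in, with the robot touching nothing.
It also fails if it takes over 64 s, if anything falls off the work surface, if the arm or the gripper's body presses on something with over 40 N, if the wrist force passes 120 N, or if a joint passes its speed limit or range.

ROBOT

A 6-joint arm with a two-finger parallel gripper is mounted at the origin on the work surface. World frame = base frame: x ahead of the robot, y to its left, z up, the work surface at z = 0. Lengths are in m, angles in rad, forces in N, time in s.
With the tool pointing down it reaches from about 0.35 to 0.8 m from the base axis. Payload 7.3 kg.
Tool frame: the origin (TCP) lies between the finger pads; the fingertips stand 25 mm ahead of it and the grasp point (between the pads) lies 6 mm ahead of it (r.tip_extent is the distance from the TCP to the fingertips, in m); z points along the fingers, y is the direction in which the jaws open and shut (so a half turn about z gives the same grasp; the last joint's range is limited). The gripper opens to 85 mm and grips with 20 to 120 N. Pads are 22 mm wide; open, the fingers measure 114 mm over their backs; the gripper's body (76 mm by 85 mm) begins 54 mm behind the grasp point. The pads swing forward as they close: fully open they stand 13 mm farther back than shut.
Start: joints at [1.034, 0.342, 1.524, -0, 1.275, -0.146], TCP at [0.2, 0.485, 0.256] pointing down, gripper open.
Joint ranges: [-2.53, 2.53], [-0.77, 2.02], [0.04, 2.7], [-1, 4.14], [0.28, 2.66], [-3.11, 3.11]. Speed limits (rad/s): [2.57, 2.57, 3.14, 3.14, 3.14, 3.14].

INTERFACE

Orientations are given as a unit quaternion [x, y, z, w].
In Python, from workcell import r, command_gripper, optics gives the robot as it stands. The module is installed in compiled form; this text tells all that it offers. Calls block until the motion is done:
- r.reach(position, orientation): joint-space move of the TCP to a pose.
- r.move_straight(position, orientation=None, speed=0.15, max_force=None): straight line of the TCP; orientation=None keeps the orientation; speed is the mean speed in m/s. With max_force (N) it stops when the force on the tool has changed by that much, and returns True; else False.
- r.movej(angles): joint-space move.
- command_gripper(opening, force=None): finger opening in m; force is the grip in N (None keeps the last); returns when the fingers have stopped.
- r.hold(seconds).
- r.solve_ik(position, orientation): joint angles nearest the present ones, or None.
- r.read_state(): the state.
- optics.get_image(name): name is "scene" or "side" or "wrist"; returns (picture, depth): 420x560x3 uint8, red, green, blue; 420x560 float32, m along the optical axis (not along the pixel's ray), 0 where there is no reading.
- optics.camera_model(name): a dict with "K" (3x3 intrinsics, pixels), "R" (3x3) and "t" (3): a world point X has camera coordinates R X + t; the wrist camera has in their place "tool_from_camera" (4x4, takes a point from camera to tool coordinates, whose origin is the TCP and whose axes are the flange's). Camera axes: x right, y down, z forward; pixel columns grow to the right and rows downward; lengths in m; the calibration is good to about 2 mm. A picture is of the moment at which its call begins: read the wrist's pose just before it. camera_model takes no time and is no camera call.
A pose or a line that the arm cannot do raises r.PlanningError and nothing moves.
- r.finish_job(): hands the job in, once; it reports no verdict.
The state is a dict: "time_s": time; "joint_positions": joint angles; "dq": joint speeds; "tau": joint torques, N m; "eef_pos": TCP position; "eef_rot": TCP orientation; "contact_force": force on the tool from outside, world axes, zero at the start; "torque": the same for the moment, N m; "grip_width": finger opening in m.
Only numpy, scipy, OpenCV 4.12 (cv2) and the standard library are available. Lean on these libraries where they do the work, as an engineer would, in place of code of your own. Each camera call takes 0.05 s, during which the arm holds its last target.

## Working session

There is one attempt and no reset: what is moved stays moved. The work goes in short steps, each a Python script; the robot and the scene stay as the last script left them, time stands still between calls to the robot, and variables do not carry over. Pictures are saved under pics/ and viewed, and the job is handed in when it is done.

```bash
mkdir -p pics
cat > h.py <<'E'
import numpy as np, cv2
from workcell import r, command_gripper, optics
from scipy.spatial.transform import Rotation as Ro
def snap(n,f):
    st=r.read_state()
    p,d=optics.get_image(n); cv2.imwrite(f'pics/{f}.png',p[:,:,::-1]); np.savez(f'pics/{f}.npz',p=p,d=d,pos=st['eef_pos'],rot=st['eef_rot'])
    return p,d
def crop(f,x0,y0,x1,y1,s,out):
    im=cv2.imread(f'pics/{f}.png')[y0:y1,x0:x1]; cv2.imwrite(f'pics/{out}.png',cv2.resize(im,None,fx=s,fy=s,interpolation=cv2.INTER_CUBIC))
def ray(n,f,u,v):
    m=optics.camera_model(n); K=np.array(m['K']); dc=np.linalg.solve(K,[u,v,1.])
    if n=='wrist':
        z=np.load(f'pics/{f}.npz'); T=np.array(m['tool_from_camera']); Rw=Ro.from_quat(z['rot']).as_matrix()
        return Rw@T[:3,3]+z['pos'], Rw@T[:3,:3]@dc
    R=np.array(m['R']);t=np.array(m['t']); return -R.T@t, R.T@dc
def onz(n,f,u,v,z):
    o,d=ray(n,f,u,v); return o+d*(z-o[2])/d[2]
def dep(n,f,u,v):
    d=np.load(f'pics/{f}.npz')['d'][int(round(v)),int(round(u))]; o,dd=ray(n,f,u,v); return o+dd*d
E
python3 - <<'E'
from h import *
snap('scene','s0');snap('side','d0');snap('wrist','w0');print(r.read_state())
for n in('scene','side','wrist'):print(optics.camera_model(n))
E
```

```text
{'time_s': 0.15, 'joint_positions': array([ 1.03397315e+00,  3.42561878e-01,  1.52477314e+00,  2.62833030e-05,
        1.27541518e+00, -1.46016983e-01]), 'dq': array([ 0.00146086, -0.0028311 , -0.00174413,  0.00063553, -0.00037209,
       -0.00053475]), 'tau': array([ 1.41215030e-03, -4.33904994e+01, -2.46147341e+01, -5.21410038e-05,
        5.73356796e-03, -1.57123458e-05]), 'eef_pos': array([0.19983469, 0.48519467, 0.25579455]), 'eef_rot': array([ 1.94165702e-01,  9.80968575e-01, -5.41160090e-04, -2.05633653e-04]), 'contact_force': array([ 0.48813087,  0.34074108, -0.86488222]), 'torque': array([-0.0607444 , -0.02826416, -0.00656101]), 'grip_width': 0.08533112215335949}
{'K': array([[493.72251861,   0.        , 271.0784917 ],
       [  0.        , 493.72251861, 215.54118234],
       [  0.        ,   0.        ,   1.        ]]), 'R': array([[ 0.83521995,  0.54973793, -0.01399457],
       [ 0.39472096, -0.61703237, -0.68078368],
       [-0.38288771,  0.56308016, -0.73235083]]), 't': array([-0.4269587 , -0.21315008,  1.24349773])}
{'K': array([[484.18009666,   0.        , 279.03494892],
       [  0.        , 484.18009666, 207.9215548 ],
       [  0.        ,   0.        ,   1.        ]]), 'R': array([[-0.92922247, -0.36941772,  0.0087268 ],
       [-0.25138644,  0.61466813, -0.74765497],
       [ 0.27083291, -0.69693159, -0.66403004]]), 't': array([0.51194992, 0.23089974, 0.81248963])}
{'K': array([[311.87963101,   0.        , 280.60103542],
       [  0.        , 311.87963101, 213.77905222],
       [  0.        ,   0.        ,   1.        ]]), 'tool_from_camera': array([[ 1.59258024e-04, -9.50791606e-01, -3.09831078e-01,
         7.92767592e-02],
       [ 9.99999334e-01, -2.02794693e-04,  1.13633988e-03,
        -8.35019550e-04],
       [-1.14325452e-03, -3.09831053e-01,  9.50790940e-01,
        -1.17473054e-01],
       [ 0.00000000e+00,  0.00000000e+00,  0.00000000e+00,
         1.00000000e+00]])}
```

View pics/s0.png

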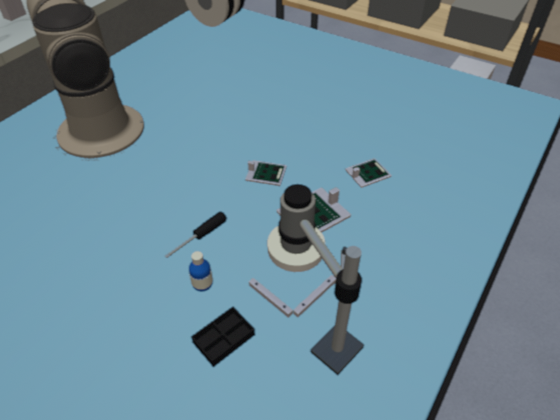

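View pics/d0.png

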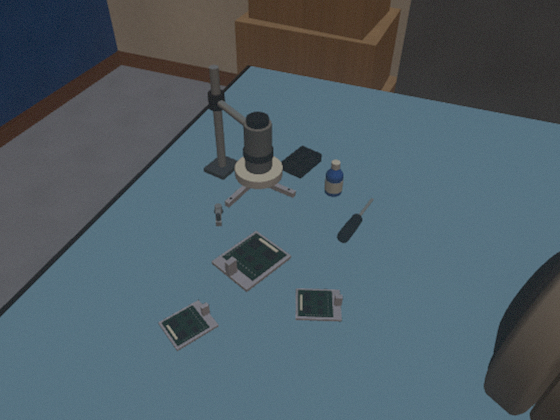

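View pics/w0.png

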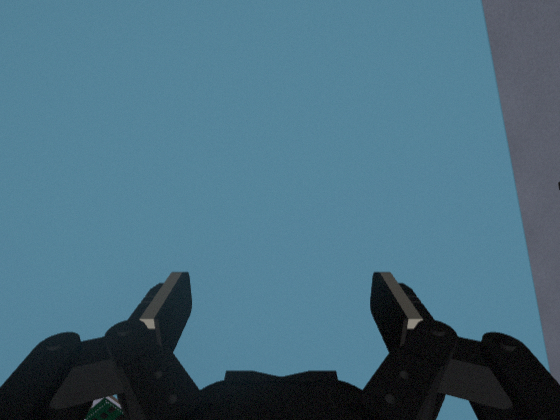

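Three carrier look-alikes. In the side picture they are at (252,259), the largest, and at (188,325) and (318,304), both smaller. In the scene picture the same three are at (320,210), (369,172) and (266,173). I choose the largest and check it in crops.

Run:
```python
from h import *
crop('d0',180,150,340,270,5,'c1');crop('s0',230,160,390,280,5,'c2')
crop('s0',230,240,370,340,5,'c3')
```

```text
(no output)
```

View pics/c1.png

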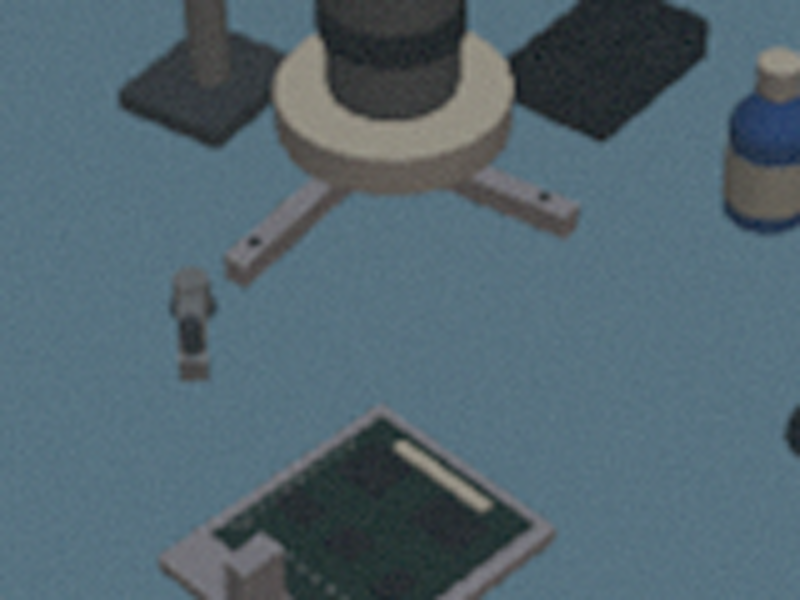

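View pics/c2.png

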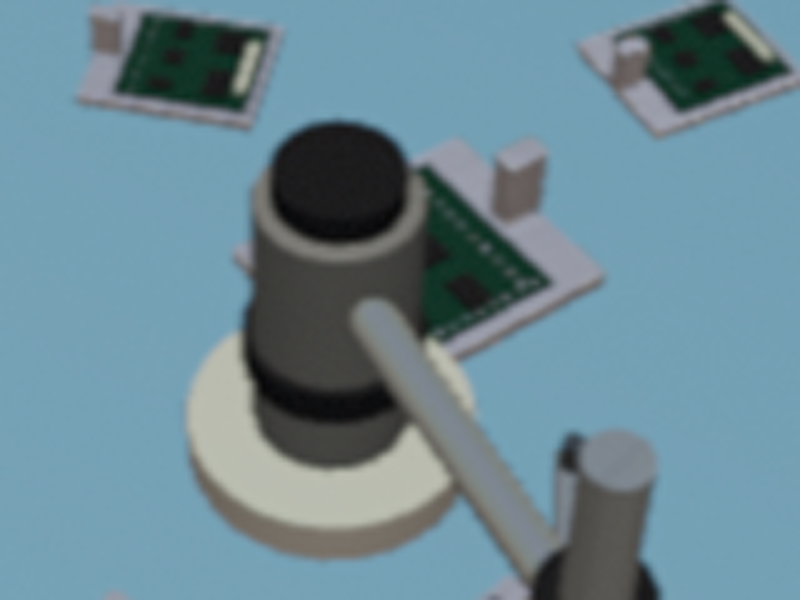

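View pics/c3.png

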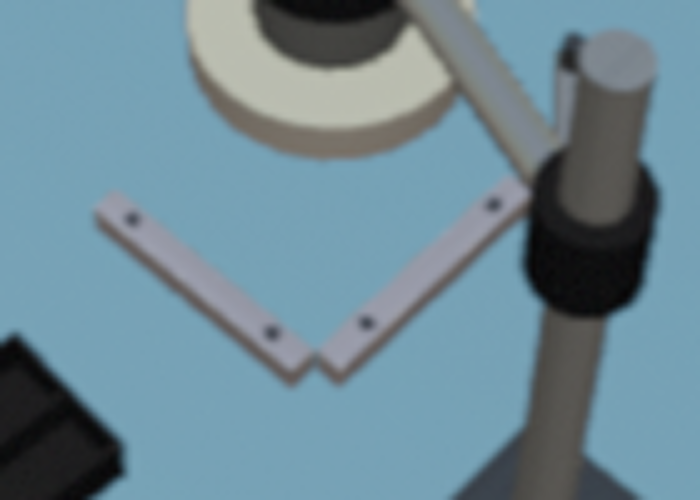

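Run:
```python
from h import *
crop('d0',190,220,310,300,6,'c4')
```

```text
(no output)
```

View pics/c4.png

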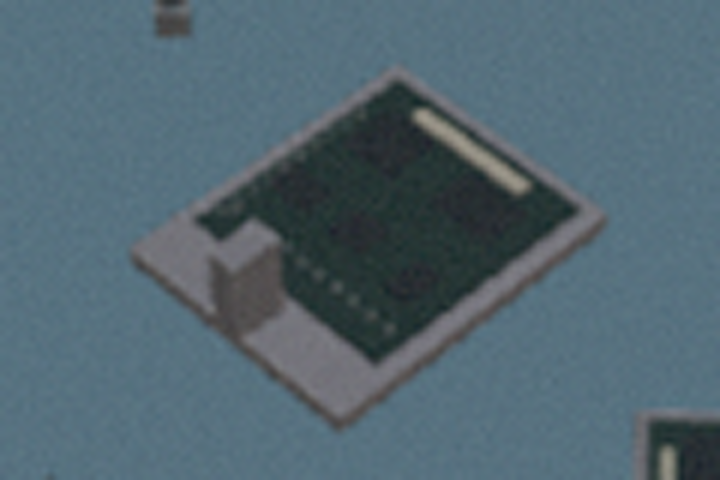

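Run:
```python
from h import *
def S(n,f,pts,s,ox,oy,z):
    for p in pts:
        print(n,p,np.round(onz(n,f,p[0]/s+ox-.4,p[1]/s+oy-.4,z)[:2]*1000,1))
print('carrier');S('side','d0',[(133,247),(398,68),(606,213),(340,419)],6,190,220,.008)
S('side','d0',[(246,240)],6,190,220,.042)
print('back bar');S('scene','s0',[(97,208),(118,190),(314,356),(291,374)],5,230,240,.014)
print('side bar');S('scene','s0',[(319,358),(340,375),(530,190),(512,176)],5,230,240,.014)
print('bars from side');S('side','d0',[(226,266),(244,274),(324,184)],5,180,150,.014);S('side','d0',[(580,208),(566,222),(462,182)],5,180,150,.014)
print('latch');S('side','d0',[(191,275)],5,180,150,.03);S('side','d0',[(194,365)],5,180,150,.015)
print('ring');S('scene','s0',[(330,410)],5,230,160,.105)
```

```text
carrier
side (133, 247) [662.7  71.5]
side (398, 68) [616.8 -36.4]
side (606, 213) [526.6   0. ]
side (340, 419) [571.6 110.3]
side (246, 240) [614.9  82.1]
back bar
scene (97, 208) [ 583.4 -183.1]
scene (118, 190) [ 585.3 -172.3]
scene (314, 356) [ 683.4 -193.5]
scene (291, 374) [ 680.5 -204. ]
side bar
scene (319, 358) [ 685.3 -193.2]
scene (340, 375) [ 695.  -195.1]
scene (530, 190) [713.  -90.1]
scene (512, 176) [704.4 -88.1]
bars from side
side (226, 266) [712.3 -85.5]
side (244, 274) [702.7 -83.7]
side (324, 184) [ 696.6 -153.2]
side (580, 208) [ 583.1 -181.2]
side (566, 222) [ 585.5 -169.7]
side (462, 182) [ 639.2 -178.3]
latch
side (191, 275) [714.2 -58.5]
side (194, 365) [696.  -23.1]
ring
scene (330, 410) [ 644.  -122.2]
```

```bash
cat >> h.py <<'E'
def ori(yaw,L,sgn):
    yaw,L=np.radians(yaw),np.radians(L)
    x=np.array([np.cos(yaw),np.sin(yaw),0]);y=np.array([-x[1],x[0],0]);z=np.array([0,0,1.])
    tz=np.sin(L)*x-np.cos(L)*z; ty=sgn*y; tx=np.cross(ty,tz)
    return Ro.from_matrix(np.c_[tx,ty,tz]).as_quat(), tz
def loc(o,yaw,x,y,z):
    a=np.radians(yaw); return np.array([o[0]+np.cos(a)*x-np.sin(a)*y,o[1]+np.sin(a)*x+np.cos(a)*y,z])
E
python3 - <<'E'
from h import *
for L in (0,35,40,45,50):
  for s in(1,-1):
    out=[]
    for o,yaw in (((.594,.036),-112.8),((.647,-.125),-101)):
      for dz in (0,.15):
        q,tz=ori(yaw,L,s); p=loc(o,yaw,-.052,0,.035)-.006*tz-dz*tz
        j=r.solve_ik(p,q); out.append(None if j is None else np.round(j,2))
    print(L,s,out)
E
```

```text
0 1 [array([ 0.01,  0.74,  1.48, -0.  ,  0.92,  0.41]), array([ 0.01,  0.57,  1.34, -0.  ,  1.23,  0.41]), array([-0.23,  0.8 ,  1.35, -0.  ,  1.  , -0.04]), array([-0.23,  0.64,  1.2 , -0.  ,  1.3 , -0.04])]
0 -1 [array([ 0.01,  0.74,  1.48, -0.  ,  0.92, -2.73]), array([ 0.01,  0.57,  1.34, -0.  ,  1.23, -2.73]), None, None]
35 1 [array([ 0.23,  0.96,  1.15, -0.49,  1.44,  0.8 ]), array([ 0.32,  0.95,  0.8 , -0.46,  1.79,  0.71]), array([ 0.02,  0.92,  1.25, -0.64,  1.2 ,  0.52]), array([ 0.14,  0.84,  1.05, -0.58,  1.49,  0.45])]
35 -1 [array([ 0.23,  0.96,  1.15, -0.49,  1.44, -2.34]), array([ 0.32,  0.95,  0.8 , -0.46,  1.79, -2.43]), array([ 0.02,  0.92,  1.25, -0.64,  1.2 , -2.62]), array([ 0.14,  0.84,  1.05, -0.58,  1.49, -2.69])]
40 1 [array([ 0.26,  1.01,  1.1 , -0.54,  1.52,  0.82]), array([ 0.35,  1.03,  0.71, -0.52,  1.88,  0.71]), array([ 0.05,  0.95,  1.23, -0.72,  1.25,  0.58]), array([ 0.18,  0.89,  1.01, -0.64,  1.54,  0.49])]
40 -1 [array([ 0.26,  1.01,  1.1 , -0.54,  1.52, -2.32]), array([ 0.35,  1.03,  0.71, -0.52,  1.88, -2.43]), array([ 0.05,  0.95,  1.23, -0.
[... 212 characters left out ...]
,  1.31,  0.62]), array([ 0.21,  0.94,  0.98, -0.71,  1.6 ,  0.53])]
45 -1 [array([ 0.28,  1.05,  1.05, -0.59,  1.6 , -2.31]), array([ 0.38,  1.11,  0.61, -0.58,  1.97, -2.45]), array([ 0.08,  0.99,  1.2 , -0.78,  1.31, -2.52]), array([ 0.21,  0.94,  0.98, -0.71,  1.6 , -2.62])]
50 1 [array([ 0.29,  1.1 ,  1.  , -0.64,  1.67,  0.84]), array([ 0.4 ,  1.19,  0.49, -0.65,  2.06,  0.67]), array([ 0.1 ,  1.02,  1.18, -0.85,  1.37,  0.66]), array([ 0.25,  1.  ,  0.94, -0.77,  1.65,  0.56])]
50 -1 [array([ 0.29,  1.1 ,  1.  , -0.64,  1.67, -2.31]), array([ 0.4 ,  1.19,  0.49, -0.65,  2.06, -2.48]), array([ 0.1 ,  1.02,  1.18, -0.85,  1.37, -2.48]), array([ 0.25,  1.  ,  0.94, -0.77,  1.65, -2.59])]
```

Run:
```python
from h import *
q,tz=ori(-101,20,1); p=loc((.6474,-.125),-101,-.120,-.02,.21)
r.reach(p,q); snap('wrist','w1'); s=r.read_state(); print(s['time_s'],s['eef_pos'],p,s['contact_force'])
```

```text
2.575 [ 0.65059984 -0.00226511  0.21030221] [ 0.65066454 -0.00338856  0.21      ] [-0.06159078 -0.00158683 -0.06387407]
```

View pics/w1.png

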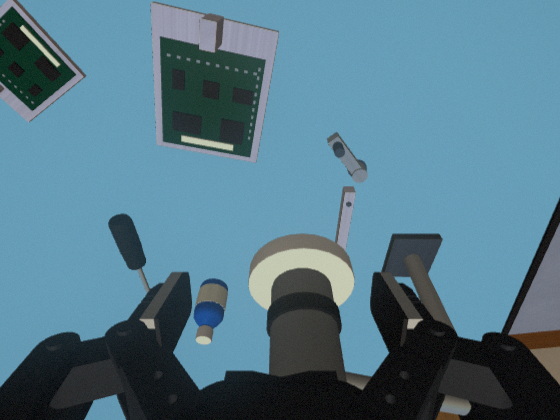

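The wrist picture shows the big carrier at (215,85) with its lug at (210,33). The latch pin is near (338,149), the latch pivot at (357,170), and the side bar runs from (348,190) downward.

Run:
```python
from h import *
crop('w1',140,0,290,170,4,'c5');crop('w1',320,120,400,270,4,'c6')
```

```text
(no output)
```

View pics/c5.png

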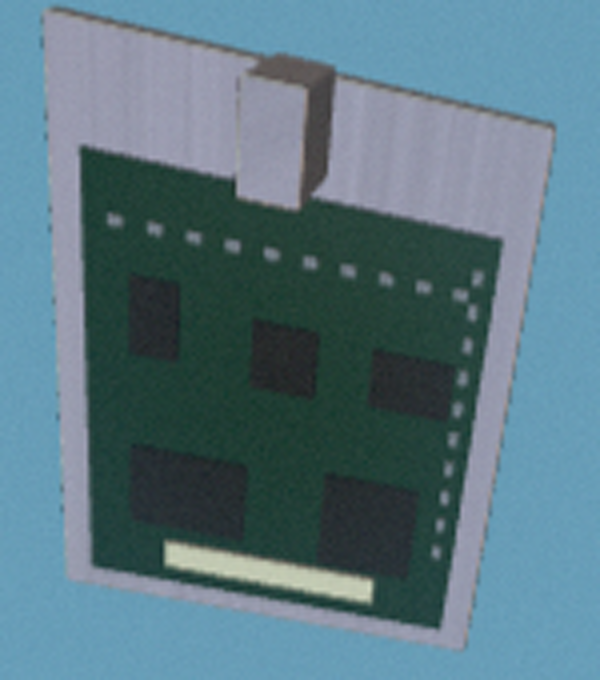

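View pics/c6.png

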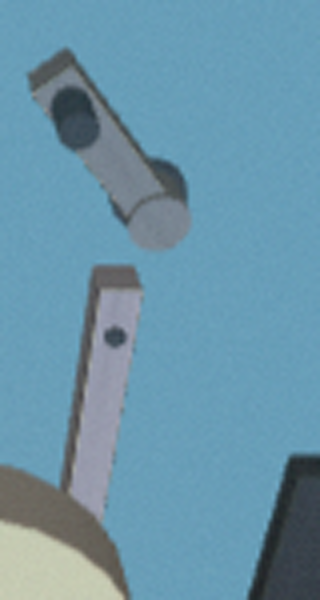

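Run:
```python
from h import *
def S(pts,ox,oy,z):
    P=np.array([onz('wrist','w1',p[0]/4+ox-.4,p[1]/4+oy-.4,z)[:2]*1000 for p in pts]); print(np.round(P,1)); return P
def ang(v): return np.degrees(np.arctan2(v[1],v[0]))
C=S([(47,10),(552,127),(464,646),(68,576)],140,0,.008); print(C.mean(0), ang(C[3]-C[0]),ang(C[2]-C[1]),ang(C[1]-C[0])-90,ang(C[2]-C[3])-90,[np.linalg.norm(C[i]-C[i-1]) for i in range(4)])
L=S([(240,70),(307,88),(301,209),(236,195)],140,0,.042);print('lug',L.mean(0),ang(L[3]-L[0]),ang(L[2]-L[1]))
B=S([(95,288),(68,490),(140,290),(103,525)],320,120,.014);print(ang(B[1]-B[0]),ang(B[3]-B[2]))
S([(78,130)],320,120,.03);S([(159,222)],320,120,.02)
```

```text
[[ 5.724e+02  1.097e+02]
 [ 6.627e+02  7.260e+01]
 [ 6.180e+02 -3.680e+01]
 [ 5.267e+02  6.000e-01]]
[594.96290351  36.52770025] -112.73667216466144 -112.2394219042652 -112.32734391602848 -112.2575353119069 [np.float64(118.2964886079328), np.float64(97.6338225218264), np.float64(118.17340215956132), np.float64(98.66035393503012)]
[[613.   95.5]
 [623.4  90.8]
 [616.4  72.9]
 [605.6  77.3]]
lug [614.59662763  84.10798768] -112.04459127258579 -111.34151413943356
[[ 703.2  -87.4]
 [ 690.1 -160.5]
 [ 715.1  -90.4]
 [ 699.6 -177.5]]
-100.191142042366 -100.04752023077151
[[700.5 -31.1]]
[[719.8 -66.1]]
```

```bash
cat >> h.py <<'E'
CO,CY=(.595,.0365),-112.4
SO,SY=(.6463,-.1225),-100.5
LEAN=45
def lugpose(o,yaw,dx=0,dy=0,back=0,z=.035,dyaw=0):
    "TCP pose holding lug of carrier displaced (dx,dy) in frame o,yaw"
    q,tz=ori(yaw+dyaw,LEAN,1); c=loc(o,yaw,dx,dy,0); return loc(c,yaw+dyaw,-.052,0,z)-(.006+back)*tz,q
def S(): 
    s=r.read_state(); print('t',round(s['time_s'],2),np.round(s['eef_pos'],4),'F',np.round(s['contact_force'],1),'M',np.round(s['torque'],2),'w',round(s['grip_width'],4)); return s
E
python3 - <<'E'
from h import *
command_gripper(.05,40)
p,q=lugpose(CO,CY,back=.09); r.reach(p,q)
p,q=lugpose(CO,CY); print(r.move_straight(p,q,speed=.08,max_force=8)); S(); print(p)
snap('side','d1');snap('wrist','w2')
crop('d1',170,160,330,280,5,'c7')
E
```

```text
False
t 5.05 [0.6167 0.0889 0.0396] F [ 0.  -0.5  0.8] M [ 0.31 -0.12  0.02] w 0.0497
[0.6164324  0.08849891 0.03924264]
```

View pics/d1.png

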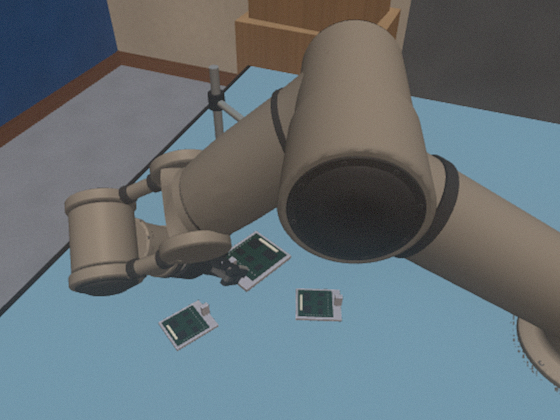

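View pics/w2.png

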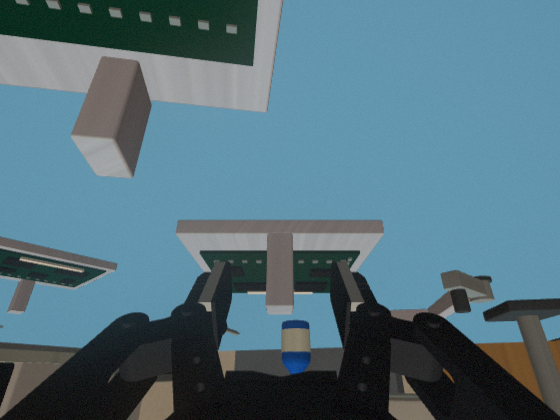

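The fingers straddle the lug at (280,270), square to the plate edge. Next I grip and slide.

Run:
```python
from h import *
command_gripper(.0,40); s0=S()
z=s0['eef_pos'][2]-0.004243   # keep height
print(z)
for dx,dy in((-.060,-.045),(-.018,-.030)):
    p,q=lugpose(SO,SY,dx,dy,z=z); print(r.move_straight(p,q,speed=.06,max_force=15)); S(); print(np.round(p,4))
snap('wrist','w3')
```

```text
t 5.58 [0.6164 0.0887 0.0394] F [-0.3  0.4  0.8] M [ 0.37 -0.03 -0.13] w 0.0119
0.03512343304272121
False
t 7.21 [ 6.232e-01 -2.000e-04  3.940e-02] F [-0.6 -1.   1.3] M [-0.01  0.09 -0.19] w 0.0112
[ 0.6232 -0.      0.0394]
False
t 8.1 [ 0.6303 -0.0447  0.0394] F [ 0.1 -2.1  1. ] M [ 0.01 -0.08  0.09] w 0.011
[ 0.6303 -0.044   0.0394]
```

View pics/w3.png

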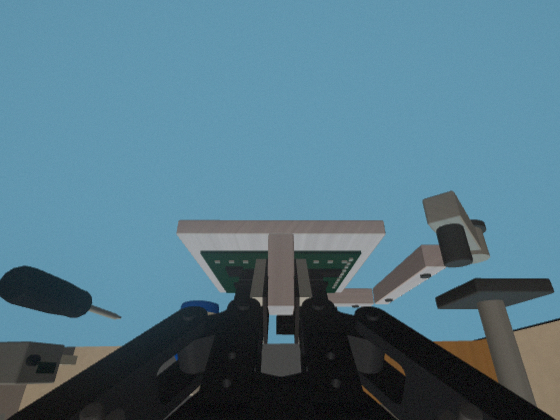

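Run:
```python
from h import *
crop('w3',320,180,500,315,4.4,'c8')
```

```text
(no output)
```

View pics/c8.png

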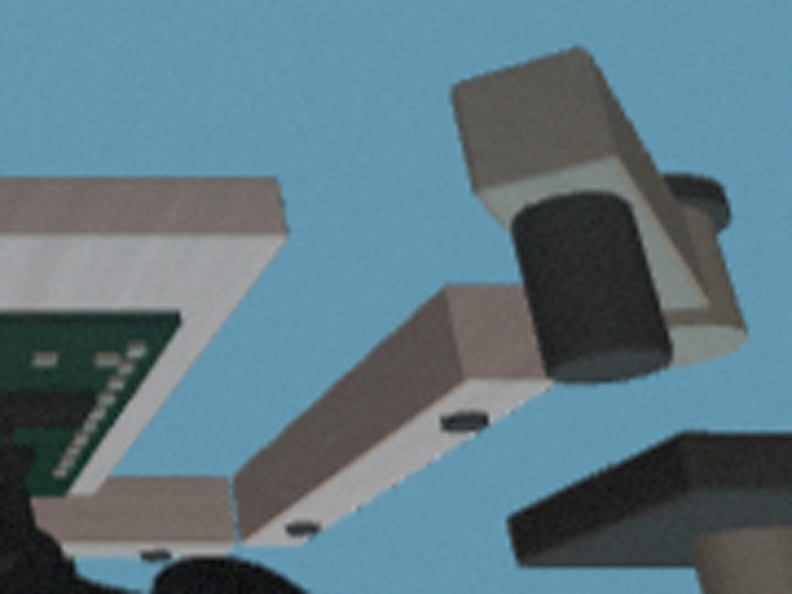

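Run:
```python
from h import *
def P(p,z,f='w3'): return onz('wrist',f,p[0]/4.4+320-.4,p[1]/4.4+180-.4,z)[:2]*1000
def ang(a,b): v=b-a; return np.degrees(np.arctan2(v[1],v[0]))
def st(p): 
    a=np.radians(SY); d=p-np.array(SO)*1000; return np.round([np.cos(a)*d[0]+np.sin(a)*d[1],-np.sin(a)*d[0]+np.cos(a)*d[1]],1)
for nm,a,b,z in(('side bot',(445,287),(236,478),0),('side top',(463,379),(238,541),.014),('carrier +y',(287,236),(95,492),.008),('back bot',(228,477),(110,480),0),('back top',(232,541),(70,541),.014),('carrier -x top',(287,235),(0,235),.008)):
    A,B=P(a,z),P(b,z); print(nm,st(A),st(B),ang(A,B))
print('pin',st(P((612,365),.03)))
```

```text
side bot [-41.8  51.5] [62.8 51.5] -100.51333282670933
side top [-46.2  49.1] [54.6 47.7] -101.26901053610742
carrier +y [-77.3  18.8] [40.2 18.6] -100.59708698000927
back bot [62.  49.6] [64.4 26.5] 175.29371075621881
back top [54.5 46.6] [54.3 15.7] 169.06996497010624
carrier -x top [-77.5  18.7] [-77.6 -11.9] 169.2994755570767
pin [-100.6   35.9]
```

Run:
```python
from h import *
z=.03512
p,q=lugpose(SO,SY,-.006,-.006,z=z); print(r.move_straight(p,q,speed=.04,max_force=10)); S()
p,q=lugpose(SO,SY,-.006,.005,z=z); print(r.move_straight(p,q,speed=.012,max_force=5)); s=S()
a=np.radians(SY);x=np.array([np.cos(a),np.sin(a),0]);y=np.array([-x[1],x[0],0])
cur=s['eef_pos'].copy(); p0,_=lugpose(SO,SY,0,0,z=z); print('offset',(cur-p0)@x,(cur-p0)@y, s['contact_force']@x,s['contact_force']@y)
cur[2]=p0[2]
print(r.move_straight(cur+x*.014,q,speed=.012,max_force=5)); s=S()
cur=s['eef_pos'];print('offset',(cur-p0)@x,(cur-p0)@y, s['contact_force']@x,s['contact_force']@y)
snap('wrist','w4');crop('w4',320,180,500,315,4.4,'c9')
```

```text
False
t 8.97 [ 0.6522 -0.0606  0.0394] F [ 0.9 -2.1  0.9] M [ 0.04 -0.13  0.12] w 0.0115
True
t 9.32 [ 0.6526 -0.0605  0.0393] F [0.6 2.2 3.1] M [ 0.12 -0.15  0.05] w 0.0113
offset -0.005866420151223479 -0.00506515845262415 -2.258916683164759 0.1497709312054663
True
t 9.94 [ 0.6518 -0.0657  0.0394] F [0.8 1.1 3.3] M [ 0.14 -0.19  0.02] w 0.0116
offset -0.0005813957884766963 -0.00495546311790734 -1.236400629027056 0.6259449028635095
```

View pics/w4.png

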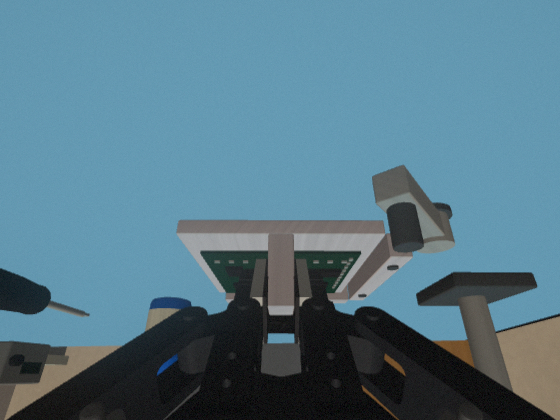

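View pics/c9.png

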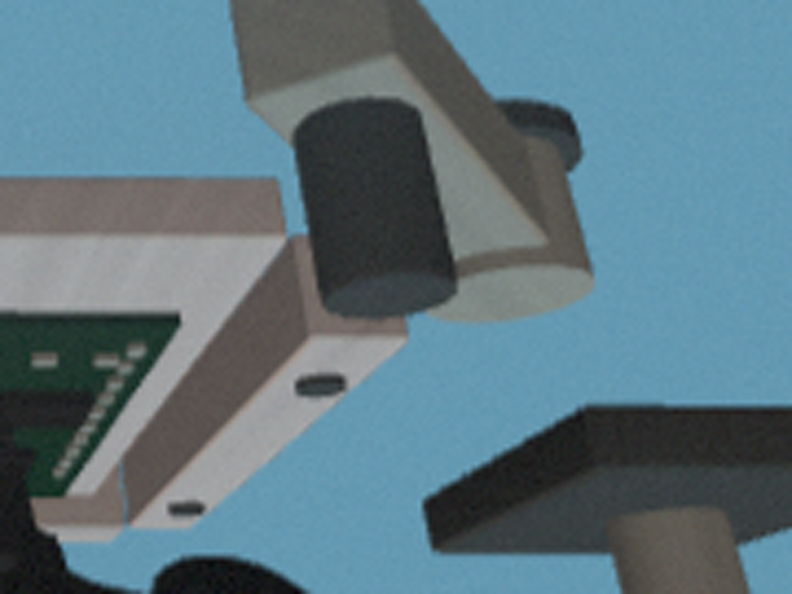

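The carrier's +y edge (crop (287,236) to (95,492)) still shows a gap to the side bar, so friction tripped the threshold early. I press again with a slightly higher one.

```bash
cat >> h.py <<'E'
_a=np.radians(SY);X=np.array([np.cos(_a),np.sin(_a),0]);Y=np.array([-X[1],X[0],0])
def off(z=.03512):
    s=S(); p0,q=lugpose(SO,SY,0,0,z=z); d=s['eef_pos']-p0; print('  off mm',round(d@X*1e3,2),round(d@Y*1e3,2),'Fx,Fy',round(s['contact_force']@X,1),round(s['contact_force']@Y,1)); return d@X,d@Y
def press(dx,dy,f,speed=.012,z=.03512):
    p,q=lugpose(SO,SY,dx,dy,z=z); h=r.move_straight(p,q,speed=speed,max_force=f); print(h); return off(z)
E
python3 - <<'E'
from h import *
press(-.003,-.004,12)
press(-.003,.006,9)
r.hold(.2);off()
snap('wrist','w5');crop('w5',320,180,500,315,4.4,'c10')
E
```

```text
False
t 10.33 [ 0.6527 -0.0641  0.0394] F [-1.6 -4.   3.5] M [-0.49  0.24 -0.22] w 0.0114
  off mm -2.39 -4.38 Fx,Fy 4.2 -0.9
True
t 10.9 [ 0.6581 -0.064   0.0394] F [-0.2  1.1  3.7] M [ 0.07 -0.07 -0.15] w 0.011
  off mm -3.44 0.96 Fx,Fy -1.0 -0.4
t 11.1 [ 0.658  -0.0641  0.0394] F [0.6 4.  2.4] M [ 0.42 -0.23 -0.08] w 0.0115
  off mm -3.35 0.88 Fx,Fy -4.1 -0.1
```

View pics/c10.png

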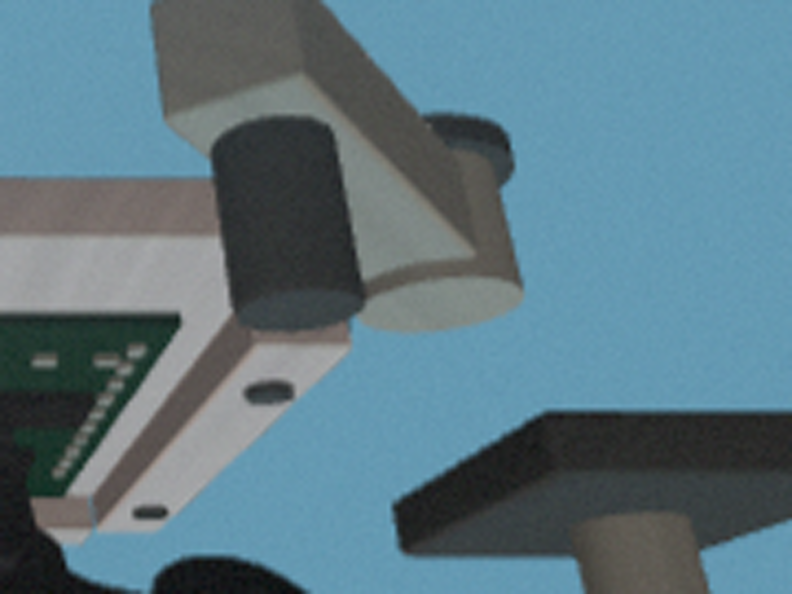

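Run:
```python
from h import *
for i in range(6): r.hold(.03);off()
def P(p,z,f='w5'): return onz('wrist',f,p[0]/4.4+320-.4,p[1]/4.4+180-.4,z)[:2]*1000
def st(p): 
    a=np.radians(SY); d=p-np.array(SO)*1000; return np.round([np.cos(a)*d[0]+np.sin(a)*d[1],-np.sin(a)*d[0]+np.cos(a)*d[1]],1)
print('bar top',st(P((256,346),.014)),st(P((98,528),.014)))
print('plate',st(P((180,316+0),.008)),st(P((232,315),.008)),st(P((80,495),.008)),'-x edge',st(P((100,235),.008)))
print('back top',st(P((60,530),.014)))
```

```text
t 11.18 [ 0.6579 -0.0642  0.0394] F [0.6 3.1 4.6] M [ 0.43 -0.26 -0.03] w 0.0113
  off mm -3.23 0.77 Fx,Fy -3.1 0.0
t 11.22 [ 0.6578 -0.0643  0.0394] F [1.1 4.4 3.5] M [ 0.43 -0.22 -0.06] w 0.0114
  off mm -3.12 0.73 Fx,Fy -4.6 0.3
t 11.25 [ 0.6577 -0.0644  0.0394] F [1.3 3.8 4. ] M [ 0.45 -0.25 -0.04] w 0.0115
  off mm -3.02 0.66 Fx,Fy -4.0 0.5
t 11.28 [ 0.6577 -0.0644  0.0394] F [0.4 4.2 3.1] M [ 0.4 -0.3 -0. ] w 0.0114
  off mm -2.94 0.65 Fx,Fy -4.2 -0.4
t 11.32 [ 0.6577 -0.0645  0.0394] F [1.1 4.3 3.2] M [ 0.41 -0.25  0.04] w 0.0113
  off mm -2.85 0.62 Fx,Fy -4.5 0.3
t 11.35 [ 0.6577 -0.0646  0.0394] F [0.7 2.5 4.5] M [ 0.45 -0.28  0.02] w 0.0115
  off mm -2.78 0.61 Fx,Fy -2.6 0.2
bar top [-45.1  50.4] [56.1 49.5]
plate [-38.8  43.6] [-39.2  49.9] [56.2 46.8] -x edge [-63.7  29.5]
back top [57.9 42.9]
```

Run:
```python
from h import *
r.hold(.1); x,y=off()
press(x,.008,9,speed=.01)
r.hold(.15);off()
r.hold(.15);off()
snap('wrist','w6');crop('w6',320,180,500,315,4.4,'c11')
```

```text
t 11.45 [ 0.6576 -0.0648  0.0394] F [0.5 3.2 3.6] M [ 0.43 -0.25  0.11] w 0.0116
  off mm -2.56 0.56 Fx,Fy -3.2 -0.1
True
t 11.83 [ 0.658  -0.0652  0.0394] F [-1.9  1.   3.5] M [ 0.02 -0.17 -0.14] w 0.0111
  off mm -2.27 1.07 Fx,Fy -0.6 -2.1
t 11.98 [ 0.658  -0.0651  0.0394] F [-0.8 -0.6  3.4] M [-0.16 -0.15 -0.13] w 0.0111
  off mm -2.31 1.09 Fx,Fy 0.8 -0.7
t 12.13 [ 0.658  -0.0651  0.0394] F [-1.3 -3.1  3.4] M [-0.3  -0.07 -0.16] w 0.0112
  off mm -2.36 1.08 Fx,Fy 3.3 -0.8
```

View pics/c11.png

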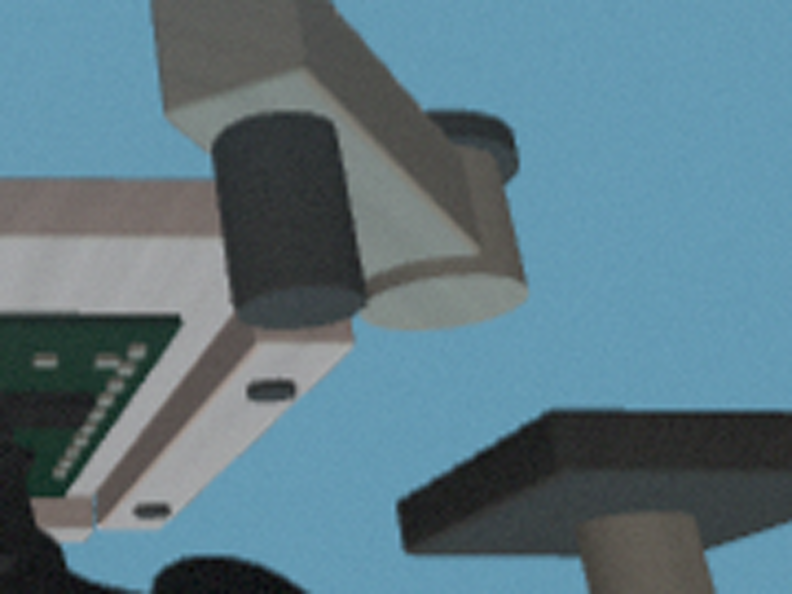

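Run:
```python
from h import *
r.hold(.1); x,y=off()
press(.008,.0009,9,speed=.012)
r.hold(.1);off()
snap('wrist','w7');crop('w7',200,200,420,310,3.6,'c12')
```

```text
t 12.28 [ 0.6581 -0.0649  0.0394] F [-2.2 -3.4  4. ] M [-0.36 -0.03 -0.22] w 0.0113
  off mm -2.58 1.09 Fx,Fy 3.8 -1.5
True
t 12.65 [ 0.658  -0.0649  0.0394] F [1.2 1.1 3.1] M [ 0.16 -0.24 -0.14] w 0.0112
  off mm -2.49 1.04 Fx,Fy -1.3 1.0
t 12.75 [ 0.658  -0.0649  0.0394] F [0.1 2.5 2.6] M [ 0.32 -0.33 -0.06] w 0.0114
  off mm -2.48 1.02 Fx,Fy -2.5 -0.3
```

View pics/c12.png

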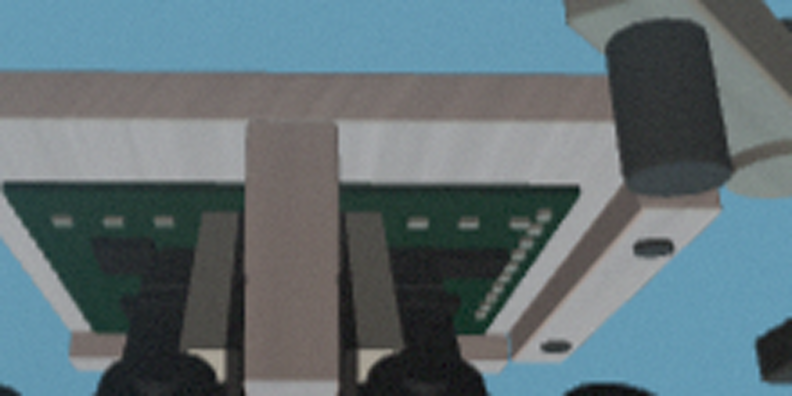

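Run:
```python
from h import *
press(.008,.0009,9,speed=.012)
r.hold(.1);off()
snap('wrist','w8');crop('w8',200,200,420,310,3.6,'c13')
```

```text
True
t 13.2 [ 0.6575 -0.067   0.0394] F [0.7 0.9 4. ] M [ 0.08 -0.17 -0.1 ] w 0.0112
  off mm -0.38 0.92 Fx,Fy -1.0 0.6
t 13.3 [ 0.6576 -0.067   0.0394] F [0.9 0.1 3.6] M [ 0.04 -0.16 -0.14] w 0.0113
  off mm -0.41 0.94 Fx,Fy -0.2 0.9
```

View pics/c13.png

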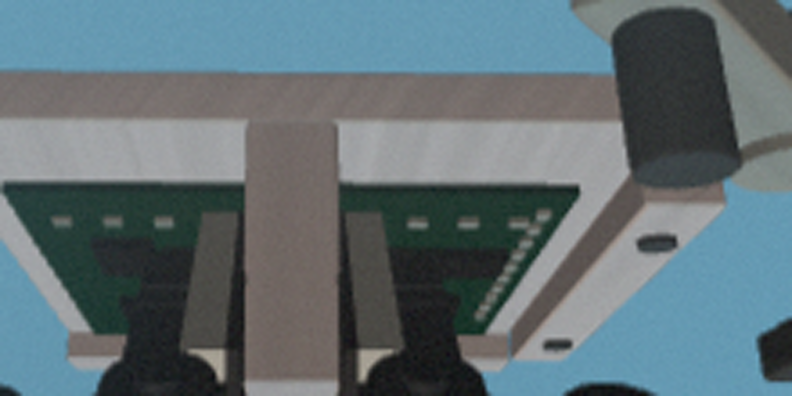

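Run:
```python
from h import *
command_gripper(.026,40); off()
s=r.read_state(); q,tz=ori(SY,LEAN,1)
r.move_straight(s['eef_pos']-.09*tz,q,speed=.12); S()
snap('wrist','w9'); crop('w9',180,150,460,350,2.8,'c14')
```

```text
t 13.64 [ 0.6574 -0.0667  0.0389] F [-1.4  0.   0.1] M [ 0.34 -0.12 -0.01] w 0.026
  off mm -0.68 0.74 Fx,Fy 0.2 -1.3
t 14.54 [ 0.6686 -0.0045  0.1019] F [-0.2  0.5 -0.7] M [ 0.29 -0.07 -0.  ] w 0.0257
```

View pics/c14.png

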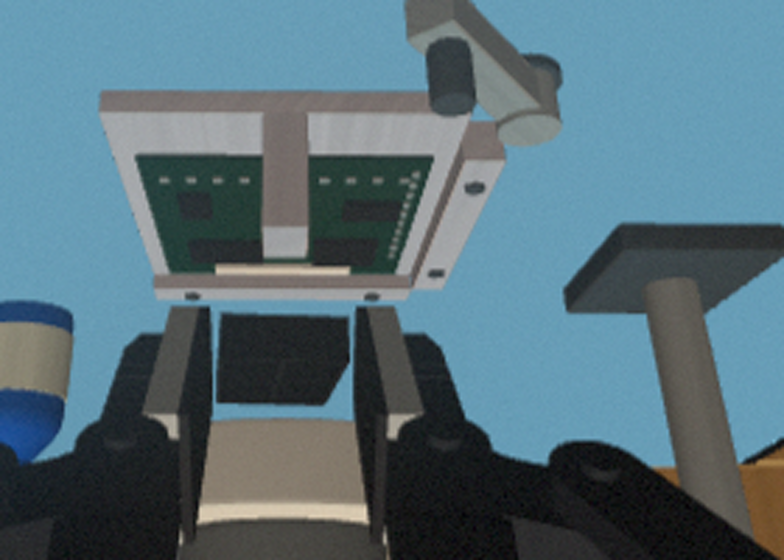

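Run:
```python
from h import *
crop('w9',225,180,365,265,5.6,'c15')
```

```text
(no output)
```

View pics/c15.png

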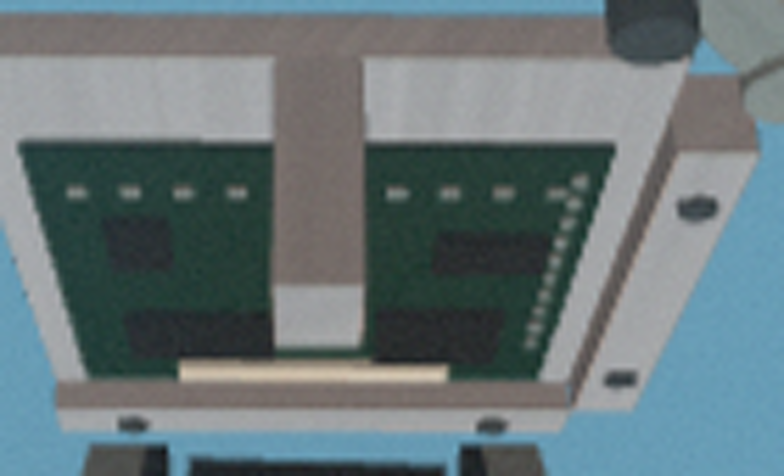

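Run:
```python
from h import *
def P(p,z,f='w9'): return onz('wrist',f,p[0]/5.6+225-.4,p[1]/5.6+180-.4,z)[:2]*1000
def st(p): 
    a=np.radians(SY); d=p-np.array(SO)*1000; return np.round([np.cos(a)*d[0]+np.sin(a)*d[1],-np.sin(a)*d[0]+np.cos(a)*d[1]],1)
for n,pts,z in(('plate +y edge',[(686,60),(669,135),(620,240),(569,385)],.008),('bar top inner',[(680,150),(640,242),(573,403)],.014),('bar bottom inner',[(676,78)],0),('back top',[(57,405),(300,406),(566,408)],.014),('back/plate border',[(55,381),(566,384)],.008),('plate -x',[(0,57),(200,56),(500,57),(680,58)],.008)):
    print(n,[st(P(p,z)) for p in pts])
```

```text
plate +y edge [array([-59.9,  49.5]), array([-39.4,  51. ]), array([-4.4, 49.5]), array([61.1, 49.8])]
bar top inner [array([-45.9,  50.8]), array([-16.3,  50.2]), array([54.8, 49.3])]
bar bottom inner [array([-41.9,  52.3])]
back top [array([ 55.8, -48.7]), array([56.4, -2.5]), array([57.6, 48.3])]
back/plate border [array([ 58.8, -49.9]), array([60.6, 49.1])]
plate -x [array([-60.8, -41.3]), array([-61. , -14.9]), array([-60.7,  24.8]), array([-60.5,  48.7])]
```

The carrier lies near both bars. The bars measure about 0.9° clockwise of the plate, which is at the noise limit. I'll square it with a gentle push, fingers closed, low on the middle of the lug's back face.

```bash
cat >> h.py <<'E'
def tip(x,y,z,lean=LEAN,yaw=SY,sgn=1):
    "TCP pose with tip-centre at station (x,y,z)"
    q,tz=ori(yaw,lean,sgn); return loc(SO,SY,x,y,z)-r.tip_extent*tz,q
def tw(lean=LEAN):
    s=S(); q,tz=ori(SY,lean,1); d=s['eef_pos']+r.tip_extent*tz-np.array([*SO,0]); F=s['contact_force'];print('  tip mm',np.round([d@X*1e3,d@Y*1e3,d[2]*1e3],2),'Fx,Fy',round(F@X,1),round(F@Y,1)); return d@X,d@Y
E
python3 - <<'E'
from h import *
command_gripper(0,40)
p,q=tip(-.105,.0009,.045); r.move_straight(p,q,speed=.12)
p,q=tip(-.085,.0009,.012); r.move_straight(p,q,speed=.1); tw()
p,q=tip(-.058,.0009,.012); print(r.move_straight(p,q,speed=.015,max_force=6)); tw()
r.hold(.1);tw(); snap('wrist','w10');crop('w10',140,120,460,360,2.4,'c16')
E
```

```text
t 15.97 [ 0.666  -0.022   0.0298] F [ 0.8 -0.5  0.1] M [ 0.39 -0.05  0.03] w -0.0003
  tip mm [-84.75   1.02  12.13] Fx,Fy 0.3 0.8
True
t 17.13 [ 0.6627 -0.039   0.0293] F [0.7 0.9 2. ] M [ 0.41 -0.11  0.07] w -0.0003
  tip mm [-67.36   0.88  11.63] Fx,Fy -1.0 0.5
t 17.23 [ 0.6625 -0.039   0.029 ] F [0.9 2.3 0.7] M [ 0.37 -0.15  0.03] w 0.0
  tip mm [-67.39   0.74  11.34] Fx,Fy -2.4 0.5
```

View pics/c16.png

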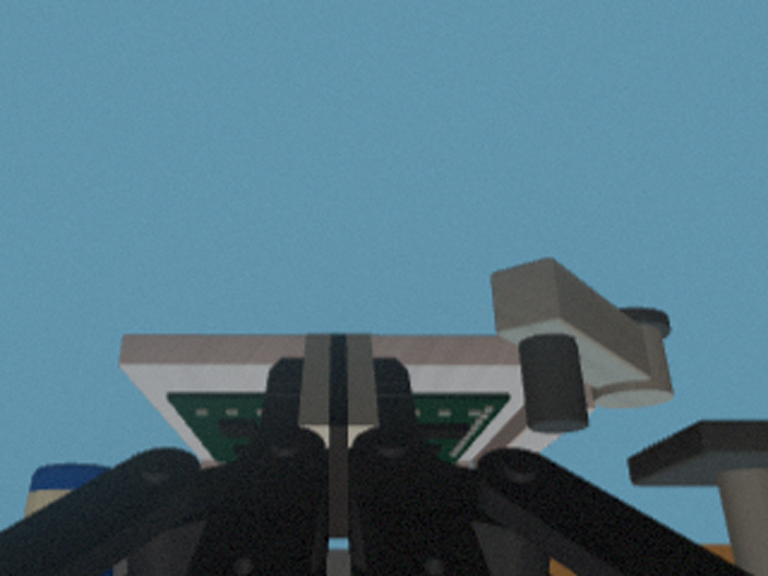

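Run:
```python
from h import *
p,q=tip(-.058,.0008,.012); print(r.move_straight(p,q,speed=.015,max_force=8)); tw()
p,q=tip(-.090,.0008,.015); r.move_straight(p,q,speed=.1)
s=r.read_state(); q,tz=ori(SY,LEAN,1)
r.move_straight(s['eef_pos']-.065*tz,q,speed=.15); S()
snap('wrist','w11'); crop('w11',225,170,365,265,5.6,'c17')
```

```text
True
t 17.56 [ 0.6623 -0.0389  0.0285] F [1.4 1.2 2.1] M [ 0.37 -0.14 -0.01] w -0.0002
  tip mm [-67.4    0.55  10.81] Fx,Fy -1.5 1.2
t 18.52 [0.6747 0.0285 0.0778] F [-0.4 -0.7  0.6] M [ 0.33 -0.04  0.  ] w 0.0001
```

View pics/c17.png

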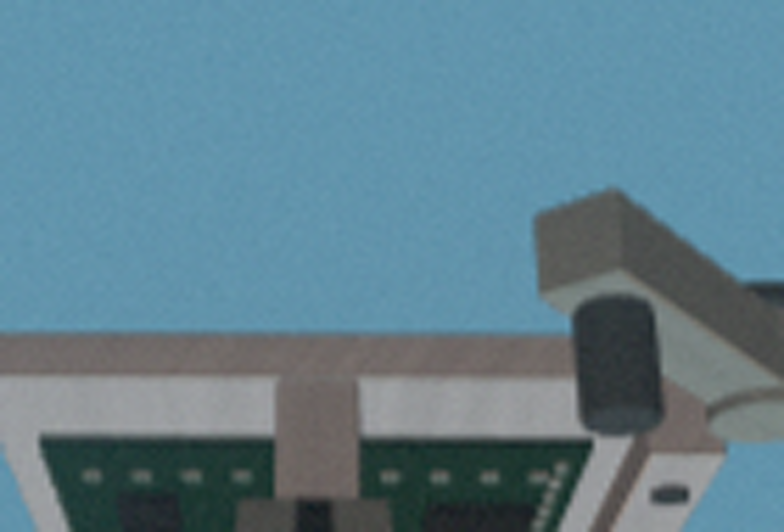

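Run:
```python
from h import *
p,q=tip(-.100,-.090,.050,50); r.move_straight(p,q,speed=.15)
p,q=tip(-.028,-.090,.0105,50); r.move_straight(p,q,speed=.1); tw(50)
p,q=tip(-.028,-.040,.0105,50); print(r.move_straight(p,q,speed=.018,max_force=6)); tw(50)
r.hold(.1);tw(50); snap('wrist','w12');snap('scene','s12')
```

```text
t 20.34 [ 0.5668 -0.0594  0.0268] F [ 0.2 -0.4  0.4] M [ 0.37 -0.04 -0.06] w 0.0002
  tip mm [-28.44 -89.71  10.75] Fx,Fy 0.4 0.3
True
t 22.14 [ 0.6001 -0.0661  0.0259] F [-0.7  0.  -0.3] M [ 0.4  -0.05 -0.03] w -0.0
  tip mm [-27.87 -55.71   9.85] Fx,Fy 0.1 -0.7
t 22.24 [ 0.6    -0.0661  0.0256] F [-0.6 -0.6  0.3] M [ 0.32 -0.06  0.02] w -0.0004
  tip mm [-27.84 -55.75   9.58] Fx,Fy 0.7 -0.5
```

View pics/w12.png

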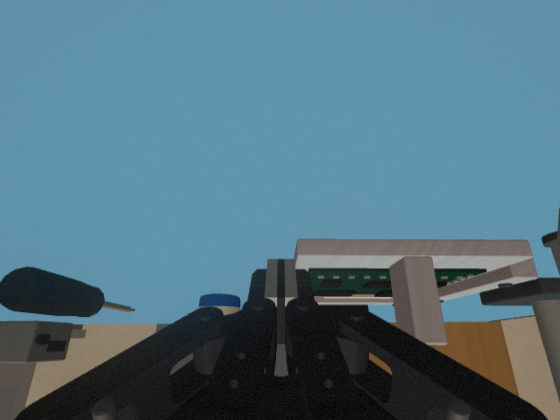

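View pics/s12.png

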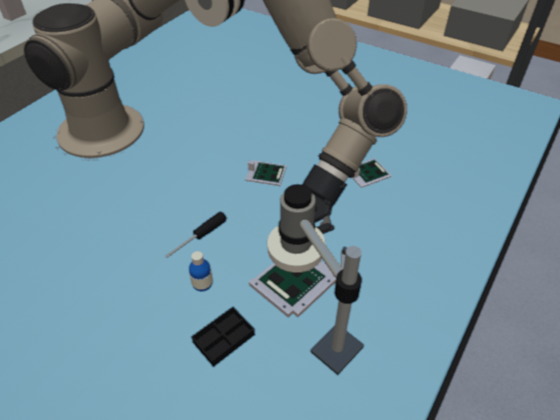

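Run:
```python
from h import *
p,q=tip(-.028,-.040,.0100,50); print(r.move_straight(p,q,speed=.018,max_force=8)); tw(50)
p,q=tip(-.028,-.085,.0130,50); r.move_straight(p,q,speed=.12)
p,q=tip(-.115,-.055,.085,45); r.move_straight(p,q,speed=.15);S()
snap('scene','s13');crop('s13',235,235,355,325,6.5,'c18'); snap('wrist','w13')
```

```text
True
t 22.68 [ 0.6001 -0.0663  0.0251] F [0.5 0.5 1.8] M [ 0.18 -0.1   0.06] w 0.0002
  tip mm [-27.69 -55.63   9.  ] Fx,Fy -0.6 0.4
t 24.0 [0.6158 0.0176 0.102 ] F [-0.8 -0.6 -0.5] M [ 0.4  -0.06 -0.02] w -0.0
```

View pics/c18.png

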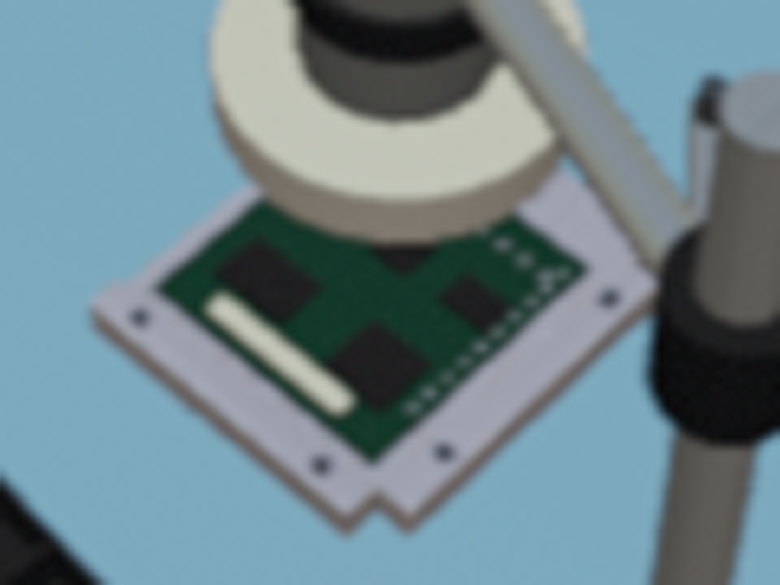

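View pics/w13.png

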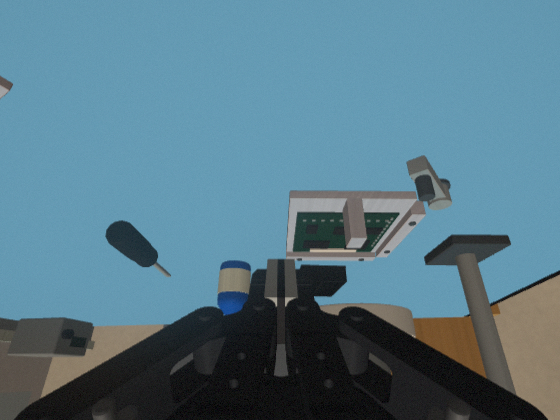

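The carrier's board is against the bars in both views, with no gap visible at the corner, scene crop (375,465). Next is the latch: its pin is at wrist (425,188) and its pivot at (442,190).

Run:
```python
from h import *
AZ=-20; d=np.array([np.cos(np.radians(AZ)),np.sin(np.radians(AZ))])
PV=np.array([-67.5,62])+[-.4,.9]   # shifted by the home offset felt
def pose(phi,gap,z=.018):
    f=np.radians(phi); pin=PV+42*np.array([np.cos(f),np.sin(f)]); t=np.array([-np.sin(f),np.cos(f)])
    c=pin-t*(5+gap)-5.5*d; return tip(c[0]/1e3,c[1]/1e3,z,45,SY+AZ)
p,q=pose(-145,10,.075); r.move_straight(p,q,speed=.15); 
p,q=pose(-145,10); print(r.move_straight(p,q,speed=.1,max_force=8)); S(); snap('wrist','w14')
```

```text
False
t 25.84 [ 0.7286 -0.0029  0.0357] F [-0.2  0.4  0.2] M [ 0.28 -0.16 -0.05] w 0.0003
```

View pics/w14.png

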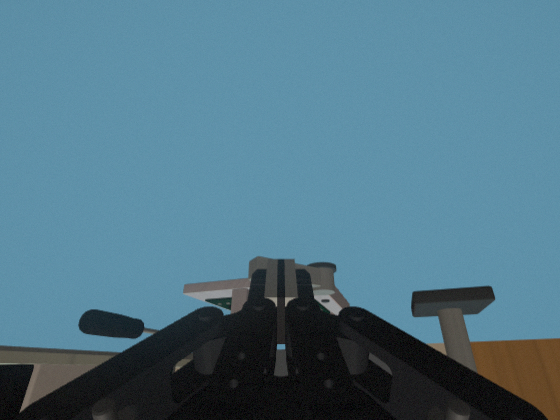

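```bash
cat >> h.py <<'E'
AZ=-20; dA=np.array([np.cos(np.radians(AZ)),np.sin(np.radians(AZ))])
PV=np.array([-67.5,62])+[-.4,.9]
def pose(phi,gap,z=.018):
    f=np.radians(phi); pin=PV+42*np.array([np.cos(f),np.sin(f)]); t=np.array([-np.sin(f),np.cos(f)])
    c=pin-t*(5+gap)-5.5*dA; return tip(c[0]/1e3,c[1]/1e3,z,45,SY+AZ)
E
python3 - <<'E'
from h import *
for phi in(-135,-125,-115,-107,-101,-96):
    p,q=pose(phi,0); print(phi,r.move_straight(p,q,speed=.03,max_force=12)); S()
snap('wrist','w15');snap('scene','s15')
E
```

```text
-135 False
t 26.62 [ 0.7127 -0.0098  0.0359] F [-0.8  0.7 -0.2] M [ 0.29 -0.22  0.04] w -0.0002
-125 False
t 27.01 [ 0.7063 -0.0139  0.0357] F [ 0.  -0.2 -0.6] M [ 0.31 -0.14  0.03] w 0.0001
-115 False
t 27.4 [ 0.7008 -0.019   0.0357] F [-0.3  0.  -1. ] M [ 0.32 -0.17 -0.03] w 0.0001
-107 False
t 27.75 [ 0.6972 -0.0237  0.0357] F [0.4 0.2 0.1] M [ 0.31 -0.13 -0.02] w 0.0004
-101 False
t 28.05 [ 0.6949 -0.0274  0.0357] F [-0.6 -0.5  0.6] M [ 0.26 -0.17 -0.02] w -0.0002
-96 False
t 28.32 [ 0.6933 -0.0308  0.0357] F [-0.9 -0.2 -1.3] M [ 0.27 -0.15  0.01] w 0.0001
```

View pics/w15.png

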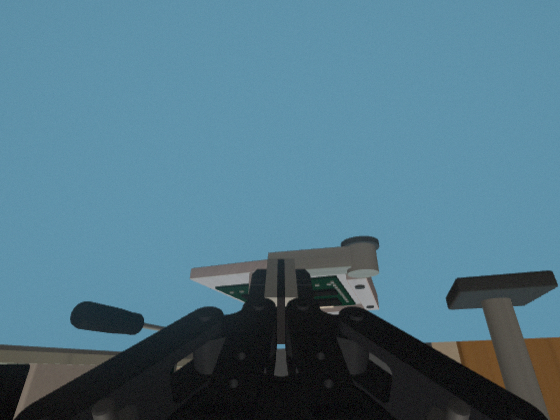

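The arm is swinging, now seen from (268,258) to its pivot at (360,255). I push on to the end stop with a light force limit.

Run:
```python
from h import *
p,q=pose(-90,-7); print(r.move_straight(p,q,speed=.015,max_force=7)); s=S()
pc,_=pose(-90,0); d=s['eef_pos']-pc; print('rel to nominal shut mm',d@X*1e3,d@Y*1e3)
snap('wrist','w16')
```

```text
True
t 28.93 [ 0.6919 -0.0355  0.0354] F [1.4 4.3 2.7] M [ 0.36 -0.2  -0.07] w -0.0
rel to nominal shut mm 0.8039818730207728 0.1883332594971115
```

View pics/w16.png

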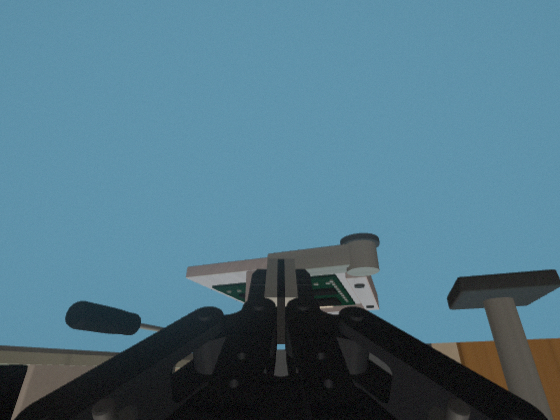

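Run:
```python
from h import *
p,q=pose(-90,-7); print(r.move_straight(p,q,speed=.015,max_force=8)); s=S()
pc,_=pose(-90,0); d=s['eef_pos']-pc; print('rel mm',d@X*1e3,d@Y*1e3)
p,q=pose(-90,25,.022); r.move_straight(p,q,speed=.1)
p,q=tip(-.125,.0,.075,38,SY); r.move_straight(p,q,speed=.15); S()
snap('wrist','w17'); crop('w17',190,150,420,320,3.4,'c19')
snap('scene','s17');snap('side','d17')
```

```text
True
t 29.25 [ 0.6919 -0.0355  0.0354] F [1.3 3.3 3.7] M [ 0.39 -0.11 -0.12] w -0.0002
rel mm 0.8464228801009107 0.15157798570640563
t 30.25 [0.6719 0.0148 0.0948] F [ 0.6 -0.3 -0.5] M [ 0.27 -0.06 -0.  ] w 0.0001
```

View pics/c19.png

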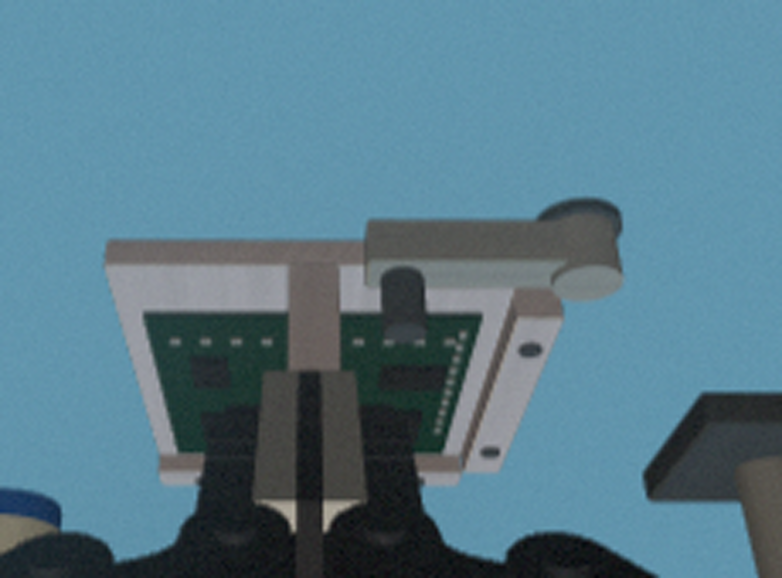

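View pics/w17.png

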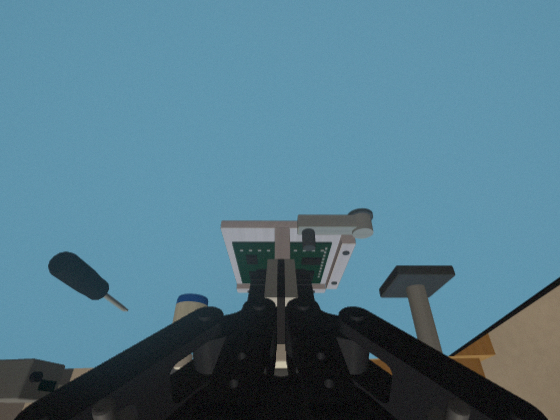

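Run:
```python
from h import *
p,q=lugpose(SO,SY,0,0,back=.10); r.move_straight(p,q,speed=.12); command_gripper(.05)
snap('wrist','w18'); crop('w18',220,175,370,275,5.2,'c20')
```

```text
(no output)
```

View pics/c20.png

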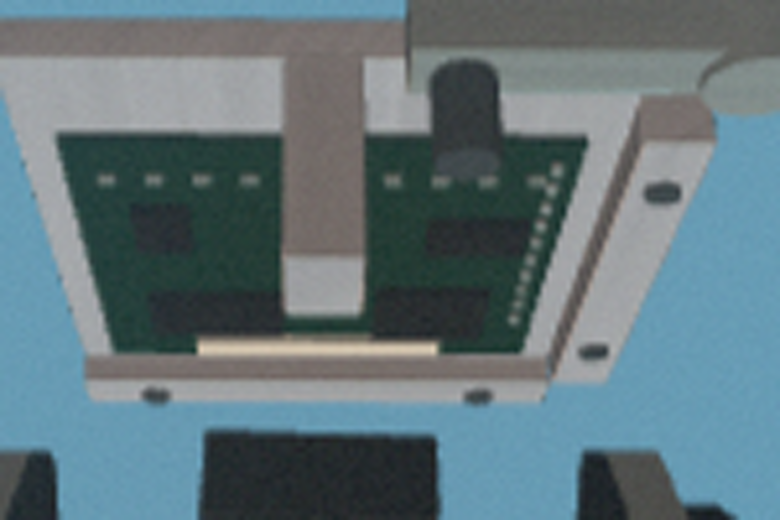

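Run:
```python
from h import *
z0=np.load('pics/w18.npz'); g=cv2.cvtColor(z0['p'],cv2.COLOR_RGB2GRAY).astype(float); g=cv2.GaussianBlur(g,(0,0),.8)
def P(p): return p[0]/5.2+220-.4, p[1]/5.2+175-.4
def fit(a,b,z,name,w=2.5):
    a,b=np.array(P(a)),np.array(P(b)); d=(b-a)/np.linalg.norm(b-a); n=np.array([-d[1],d[0]]); pts=[]
    for t in np.linspace(0,1,60):
        c=a+(b-a)*t; s=np.arange(-w,w+.01,.1); xy=c+s[:,None]*n
        v=cv2.remap(g.astype(np.float32),xy[:,0].astype(np.float32)[None],xy[:,1].astype(np.float32)[None],cv2.INTER_CUBIC)[0]
        gr=np.abs(np.gradient(v)); gr[gr<.5*gr.max()]=0; pts.append(c+n*(s*gr).sum()/gr.sum())
    pts=np.array(pts); W=np.array([onz('wrist','w18',*p,z)[:2]*1e3 for p in pts])
    D=W-np.array(SO)*1e3; L=np.c_[D@X[:2],D@Y[:2]]
    vx,vy,x0,y0=cv2.fitLine(L.astype(np.float32),cv2.DIST_HUBER,0,.01,.01).ravel()
    an=np.degrees(np.arctan2(vy,vx)); an=(an+45)%90-45
    print(name,'angle vs SY',round(an,2),'mid',np.round([x0,y0],1))
fit((10,57),(270,57),.008,'plate -x top'); fit((8,90),(80,340),.008,'plate -y top'); 
fit((585,150),(525,345),.0096,'board +y');fit((65,134),(275,134),.0096,'board -x')
fit((640,150),(555,370),.014,'sidebar inner top');fit((712,150),(612,375),.014,'sidebar outer top')
fit((100,379),(540,380),.014,'back inner top');fit((100,401),(535,402),.014,'back outer top')
fit((634,110),(560,330),.008,'plate+y/bar')
fit((430,91),(690,91),.015,'latch front top'); fit((415,48),(690,50),.015,'latch rear top')
```

```text
plate -x top angle vs SY -0.27 mid [-60.7 -21.3]
plate -y top angle vs SY -0.4 mid [ -5.7 -48.9]
board +y angle vs SY -0.4 mid [ 9.  43.3]
board -x angle vs SY -0.79 mid [-40.8 -23.5]
sidebar inner top angle vs SY -0.85 mid [-1.6 49.7]
sidebar outer top angle vs SY -0.49 mid [-12.7  61.5]
back inner top angle vs SY -0.82 mid [57.5 -2. ]
back outer top angle vs SY -1.52 mid [71.  -2.5]
plate+y/bar angle vs SY 0.45 mid [-9.9 50.2]
latch front top angle vs SY -2.11 mid [-62.   40.4]
latch rear top angle vs SY -0.25 mid [-73.5  43.2]
```

Run:
```python
from h import *
snap('scene','s19'); a=np.load('pics/s0.npz')['p'].astype(int);b=np.load('pics/s19.npz')['p'].astype(int)
for n,(x0,y0,x1,y1) in dict(driver=(160,205,235,262),bottle=(180,245,222,297),tray=(185,300,262,370),ring=(262,225,330,250)).items(): print(n,np.abs(a-b)[y0:y1,x0:x1].mean().round(2))
S(); r.finish_job()
```

```text
driver 7.49
bottle 7.47
tray 6.0
ring 8.49
t 31.35 [0.6694 0.0024 0.11  ] F [0.2 0.1 0.1] M [ 0.3  -0.03 -0.05] w 0.0497
the job is handed in; nothing more can be done
```

View pics/s19.png

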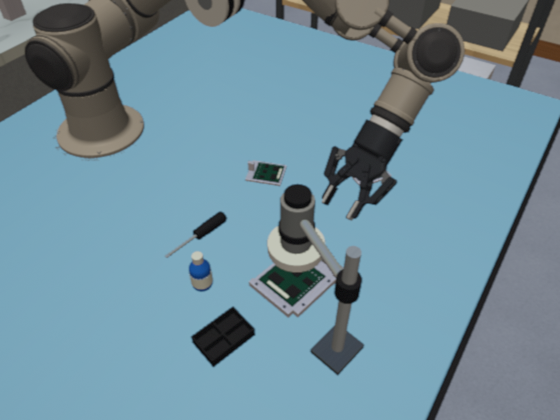

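I slid the largest carrier flat along the bench to its place against both stop bars, then swung the latch arm shut behind its lug-side edge. The job was handed in at 31.4 s with the gripper clear of everything.

**How it was done:** I gripped the lug with the tool leaning 45° back, slid the carrier in, and pressed it against each bar with 9 N limits. After releasing it, I squared it with gentle pushes at 6 to 8 N limits, one on the lug's back face and one on the open side edge. I then pushed the latch pin round to its end stop.

**What the last checks showed:**
- **Carrier:** Repeated pushes stopped at the same place, to about 0.2 mm. The pictures show the plate in line with both bars to roughly 0.5°, which is about the measuring noise.
- **Latch:** Its front face lies about 1.3 mm behind the carrier edge, against 1.5 mm nominal, and a second push did not move it.
- **Surroundings:** The final scene picture shows the bottle, tray and screwdriver in their starting places. I felt no contact with the camera head.

**What disagreed or failed:**
- **Early press stops:** The first presses stopped short because friction tripped the force limit, so I repeated them.
- **Back bar position:** Its top edge measured about 2 mm nearer than contact implied. I put this down to calibration at that shallow viewing angle.
- **Latch angle:** The two edges of the latch arm disagreed with each other, reading -0.25° and -2.1°.

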